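Put the paint marker in its carrying rack and close the hasp

ROBOT

A 6-joint arm with a two-finger parallel gripper is mounted at the origin on the work surface. World frame = base frame: x ahead of the robot, y to its left, z up, the work surface at z = 0. Lengths are in m, angles in rad, forces in N, time in s.
With the tool pointing down it reaches from about 0.3 to 0.85 m from the base axis. Payload 5.4 kg.
Tool frame: the origin (TCP) lies on the front face of the gripper's body, between the roots of the fingers; the fingertips stand 73 mm ahead of it and the grasp point (between the pads) lies 54 mm ahead of it; z points along the fingers, x is the direction in which the jaws open and shut, and the axes are right-handed (so a half turn about z gives the same grasp; the last joint's range is limited). The gripper opens to 85 mm and grips with 20 to 120 N. Pads are 22 mm wide; open, the fingers measure 114 mm over their backs; the gripper's body (76 mm by 85 mm) begins 54 mm behind the grasp point. The pads swing forward as they close: fully open they stand 13 mm farther back than shut.
Start: joints at [-1.54, 0.158, 1.597, -0, 1.386, -0.21], TCP at [0.137, -0.558, 0.304] pointing down, gripper open.
Joint ranges: [-2.91, 2.91], [-0.94, 2.29], [0.18, 2.7], [-1.29, 4.43], [0.17, 2.64], [-3, 3]. Speed limits (rad/s): [2.57, 2.57, 3.14, 3.14, 3.14, 3.14].

INTERFACE

Orientations are given as a unit quaternion [w, x, y, z].
In Python, from bench import * gives the robot as it stands. Calls block until the motion is done:
- move_pose(position, orientation): joint-space move of the TCP to a pose.
- servo_line(position, attitude=None, max_speed=0.15, until_force=None): straight line of the TCP; attitude=None keeps the orientation; max_speed is the mean speed in m/s. With until_force (N) it stops when the force on the tool has changed by that much, and returns True; else False.
- movej(angles): joint-space move.
- set_gripper(opening, force=None): finger opening in m; force is the grip in N (None keeps the last); returns when the fingers have stopped.
- hold(seconds).
- inverse_kinematics(position, orientation): joint angles nearest the present ones, or None.
- read_camera(name): name is "scene" or "top" or "wrist"; returns the picture (384x512x3 uint8, red, green, blue); there is no depth.
- get_calibration(name): a dict with "mtx" (3x3 intrinsics, pixels), "R" (3x3) and "t" (3): a world point X has camera coordinates R X + t; the wrist camera has in their place "tool_from_camera" (4x4, takes a point from camera to tool coordinates, whose origin is the TCP and whose axes are the tool frame's). Camera axes: x right, y down, z forward; pixel columns grow to the right and rows downward; lengths in m; the calibration is good to about 2 mm. A picture is of the moment at which its call begins: read the wrist's pose just before it. get_calibration takes no time and is no camera call.
A pose or a line that the arm cannot do raises Unreachable and nothing moves.
- close_job(): hands the job in, once; it reports no verdict.
Trained networks look in the newest picture that a camera, given by its name, has taken for a name from the list of things; names that differ only in an ending like _2 or _b are one class to them, and where a whole thing is asked for, a point or a joint stands for the part that bears it (a point fixed in the world has none). Each returns a list of dicts, best first, with "score" (0 to 1); they miss things now and then, are a little off and sometimes report something else, mostly with a low value. They report only what shows in the picture. A call takes as long as a camera call. They do not tell look-alikes from the thing itself.
- find_in(camera, name): "xyz" ([x, y, z] in m, in world coordinates, good to about 4 mm: the middle of the surface that is visible of it).
- trace(camera, name): "pixels" (384x512 bool, what is visible of it).
Readings, each from a call of its own:
- current_clock(): time.
- current_q(): joint angles.
- current_qvel(): joint speeds.
- current_joint_torque(): joint torques, N m.
- current_ee_pos(): TCP position.
- current_orientation(): TCP orientation.
- current_ft_force(): force on the tool from outside, world axes, zero at the start.
- current_ft_torque(): the same for the moment, N m.
- current_gripper_width(): finger opening in m.
Only numpy, scipy, OpenCV 4.12 (cv2) and the standard library are available. Lean on these libraries where they do the work, as an engineer would, in place of code of your own. Each camera call takes 0.05 s, during which the arm holds its last target. There are 200 camera calls.

TASK

Draw the big paint marker out of its wooden sleeve by the cap, lay it flat on the table and let go, then take it again round its middle and lay it down into the two saddles of the rack. Then swing the bright steel hasp over it until it lies fully home on its staple. Leave the paint jar, the tape roll and the stamp where they are.

Things in the scene. Friction and masses are not known exactly. Their poses are not given: they have to be found in the camera images.
- marker_mid (a point): Centre of the loose eight-sided paint marker: straight rod 160 mm long, 28 mm across flats, 60-130 g, white, pink cap (54 mm at its -x end, as thick as the barrel). x runs along it from cap to other end. Starts lying in the sleeve, centre 22 mm up, about 67 mm of its cap end sticking out of the mouth. Lying on the table its centre is 14 mm up.
- holder_mouth (a point): Centre of the mouth of the fixed wooden sleeve with blue roof, 22 mm above the table; -x points straight out of the mouth. Sleeve 52 mm wide (roof 56), 50 mm high, reaching 101 mm along +x. Bay 36 mm wide and 36 mm high, floor 8 mm above the table, closed at the back and above.
- seat (a point): Where marker_mid is once the marker lies in the fixed wooden rack: 34 mm above the table; the marker lies along x (cap at either end), z up. Two saddles at x -85 to -45 and +45 to +85 mm: floors 20 mm above the table, side walls 36 mm apart and end walls 170 mm apart, all 38 mm above the table. Open between the saddles, room for fingers.
- rack: The fixed rack: a plywood board 200 x 110 x 8 mm (x, y, z) lying on the table, with the two saddles, hasp and catch post on it. Origin under the board's centre, 34 mm below the seat, same axes as the seat.
- latch_hinge (a point): Hinge axis of the bright steel hasp, along x, on the rack at (-60, -32, +20) mm from the seat in its axes; 54 mm above the table; same axes as the seat. Hasp: flat arm 20 mm wide, 4 mm thick, 82 mm long from the axis, red at the free end. Closed it lies level along +y, 2 mm or more above the marker. Stiff: it stays where left and takes about 0.05 N m to move either way.
- staple (a point): Top of the fixed steel wire staple on the rack's catch post, 67 mm above the table. It stands at 61 to 71 mm from the hinge axis and comes up through the closed hasp's slot (54 to 76 mm from the axis), 11 mm proud of it. The post's top, on which the closed hasp rests, is 52 mm above the table.
- latch_tip (a point): Point on the hasp 80 mm from the hinge axis, in mid-thickness, near its red free end; it moves with the hasp.
- latch (a joint): Angle of the hasp in rad: 0 closed and home on its staple, 1.57 upright, more when leaning outward to the -y side of the rack; stops at 0 and 2.5. Starts open at 1.8 to 2.3.
- paint_jar: Bystander: yellow paint jar with white cap, 56 mm across, 65 mm high; origin under its centre.
- tape_roll: Bystander: blue roll of tape lying flat, 72 mm across, 24 mm high; origin under its centre.
- stamp: Bystander: wooden stamp, 45 mm square foot with a knob, 60 mm high; origin under its centre.
There are look-alikes about, which are no part of the job. Of the things like the part that bears marker_mid, leave any that is black; of the rest the smaller one is meant. What is meant by the rack is not orange, and is the larger of those in its own colour.

How it is judged:
On the way, in this order (a step that is already met when the one before it is completed fails the run):
1. the marker lies flat on the table, let go (height (world z) of marker_mid below 0.018 m and angle between marker_mid's own x axis and vertical between 1.54 and 1.6 rad and contact force between marker and the fingers below 0.1 N), for 0.2 s.
2. the marker lies in both saddles of the rack, let go, the hasp still open (distance between marker_mid and seat below 0.01 m and angle between the x axis of marker_mid and the x axis of seat, either way round below 0.08 rad and contact force between marker and the fingers below 0.1 N and value of joint latch above 0.5 rad), for 0.2 s.
3. the hasp is swung down onto its staple (value of joint latch below 0.08 rad), for 0.2 s.
At the end, for the whole second after the job is handed in: The marker lies in both saddles (centre within 10 mm of the seat, within 0.08 rad of its direction), the hasp is closed over it to within 0.08 rad of home, and the jar, tape roll and stamp are within 30 mm of where they stood (distance between marker_mid and seat below 0.01 m and angle between the x axis of marker_mid and the x axis of seat, either way round below 0.08 rad and value of joint latch below 0.08 rad and distance of each of paint_jar, tape_roll, stamp from where it was at the start of the episode below 0.03 m); the robot touches nothing.
It fails at once if paint jar, tape roll or stamp displaced by more than 30 mm (distance of any of paint_jar, tape_roll, stamp from where it was at the start of the episode above 0.03 m).
It also fails if it takes over 72 s, if anything falls off the work surface, if the arm or the gripper's body presses on something with over 40 N, if the wrist force passes 120 N, or if a joint passes its speed limit or range.

## Working session

There is one attempt and no reset: what is moved stays moved. The work goes in short steps, each a Python script; the robot and the scene stay as the last script left them, time stands still between calls to the robot, and variables do not carry over. Pictures are saved under pics/ and viewed, about 8 in all and at most 12, crops included, and the job is handed in when it is done.

```bash
mkdir -p pics; ls
cat > h.py <<'E'
from bench import *
import numpy as np, cv2
def save(cam,f,crop=None,k=1):
    im=read_camera(cam)
    o=im[...,::-1]
    if crop: x0,y0,x1,y1=crop; o=o[y0:y1,x0:x1]
    cv2.imwrite('pics/'+f,cv2.resize(o,None,fx=k,fy=k,interpolation=cv2.INTER_CUBIC)); return im
def pix2w(cam,uv,z):
    c=get_calibration(cam); M=np.array(c['mtx']);R=np.array(c['R']);t=np.array(c['t'])
    d=R.T@np.linalg.inv(M)@np.array([uv[0],uv[1],1.]); o=-R.T@t
    return o+d*(z-o[2])/d[2]
def w2pix(cam,X):
    c=get_calibration(cam); p=np.array(c['mtx'])@(np.array(c['R'])@np.array(X)+np.array(c['t'])); return p[:2]/p[2]
E
python3 - <<'E'
from h import *
a=save('top','a.png'); b=save('scene','b.png')
cv2.imwrite('pics/ab.png',np.vstack([cv2.imread('pics/a.png')]))
for cam in ('top','scene'):
  for n in ('marker_mid','holder_mouth','rack','latch','latch_tip','staple','seat','latch_hinge','paint_jar','tape_roll','stamp'):
    try:
      for d in find_in(cam,n)[:4]: print(cam,n,np.round(d['xyz'],3),round(d['score'],2),np.round(w2pix(cam,d['xyz'])))
    except Exception as e: print(cam,n,e)
print(current_clock())
E
```

```text
pics
top marker_mid [0.664 0.325 0.037] 0.95 [127. 152.]
top marker_mid [ 0.627 -0.01   0.027] 0.86 [255. 167.]
top marker_mid [0.539 0.152 0.036] 0.73 [192. 199.]
top holder_mouth [0.622 0.155 0.05 ] 0.86 [191. 167.]
top holder_mouth [0.437 0.385 0.013] 0.17 [105. 238.]
top rack [ 0.331 -0.141  0.007] 0.98 [304. 279.]
top rack [ 0.6   -0.443  0.007] 0.77 [414. 179.]
top rack [ 0.611 -0.216  0.009] 0.58 [331. 174.]
top latch [ 0.274 -0.169  0.056] 0.74 [318. 305.]
top latch [ 0.56  -0.464  0.04 ] 0.51 [429. 192.]
top latch [ 0.58  -0.283  0.092] 0.45 [365. 181.]
top latch_tip [ 0.563 -0.467  0.039] 0.65 [430. 191.]
top latch_tip [ 0.578 -0.28   0.094] 0.63 [364. 182.]
top latch_tip [ 0.276 -0.166  0.058] 0.52 [317. 305.]
top latch_tip [ 0.616 -0.215  0.009] 0.48 [330. 172.]
top staple [ 0.604 -0.443  0.007] 0.71 [414. 177.]
top staple [ 0.327 -0.143  0.005] 0.68 [305. 281.]
top staple [ 0.612 -0.213  0.009] 0.59 [330. 174.]
top seat [ 0.612 -0.214  0.004] 0.97 [330. 174.]
top seat [ 0.604 -0.441  0.003] 0.93 [413. 177.]
top seat [ 0.326 -0.143  0.01 ] 0.81 [305. 281.]
top latch_hinge
[... 791 characters left out ...]
latch_tip [ 0.58  -0.286  0.095] 0.49 [195. 236.]
scene staple [ 0.602 -0.455  0.004] 0.97 [165. 307.]
scene staple [ 0.326 -0.151  0.009] 0.81 [155. 202.]
scene staple [ 0.613 -0.223  0.008] 0.78 [220. 250.]
scene seat [ 0.618 -0.219  0.007] 0.77 [222. 250.]
scene seat [ 0.325 -0.148  0.012] 0.75 [155. 201.]
scene seat [ 0.6   -0.453  0.008] 0.56 [165. 305.]
scene latch_hinge [ 0.604 -0.451  0.012] 0.86 [166. 304.]
scene latch_hinge [ 0.329 -0.149  0.005] 0.78 [156. 203.]
scene latch_hinge [ 0.618 -0.222  0.006] 0.55 [222. 251.]
scene paint_jar [ 0.461 -0.406  0.044] 0.67 [132. 261.]
scene tape_roll [ 0.789 -0.034  0.018] 0.85 [307. 230.]
scene stamp [0.44  0.387 0.018] 0.68 [270. 133.]
1.2
```

View pics/a.png

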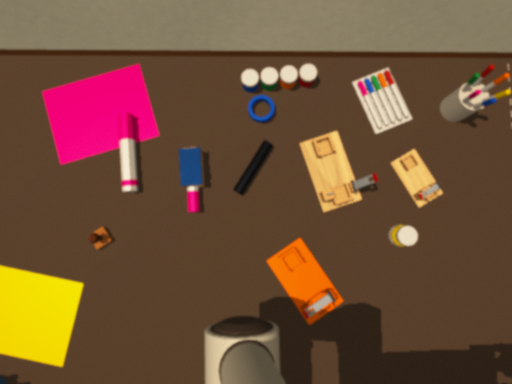

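View pics/b.png

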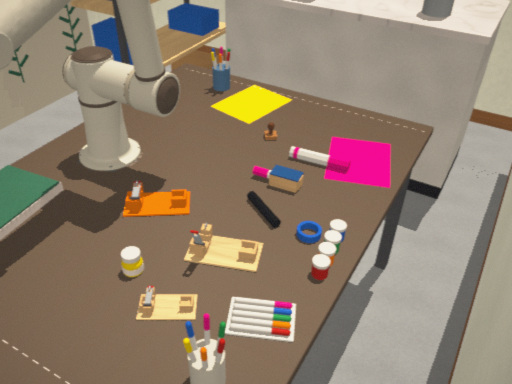

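Markers in the top image: white with pink, large, at (127,152); black at (253,167), to be left alone; and the smaller white one with a pink cap in the blue-roofed sleeve at (193,180), which is the one meant. Racks: orange at (305,281), ruled out; small plywood at (415,178); and large plywood at (331,174), which is meant as the larger of its colour. Next I'll get closer wrist views of both plus a confirming crop.

```bash
cat >> h.py <<'E'
from scipy.spatial.transform import Rotation as Ro
def quat(yaw, tilt=0):  # tool down, tool x at world yaw
    R=Ro.from_euler('z',yaw)*Ro.from_euler('x',np.pi)
    q=R.as_quat(); return [q[3],q[0],q[1],q[2]]
def toolT():
    q=current_orientation(); T=np.eye(4); T[:3,:3]=Ro.from_quat([q[1],q[2],q[3],q[0]]).as_matrix(); T[:3,3]=current_ee_pos(); return T
def wray(T,uv,z):
    c=get_calibration('wrist'); W=T@np.array(c['tool_from_camera']); d=W[:3,:3]@np.linalg.inv(np.array(c['mtx']))@np.array([uv[0],uv[1],1.]); o=W[:3,3]
    return o+d*(z-o[2])/d[2]
def wproj(T,X):
    c=get_calibration('wrist'); W=np.linalg.inv(T@np.array(c['tool_from_camera'])); p=np.array(c['mtx'])@(W[:3,:3]@np.array(X)+W[:3,3]); return p[:2]/p[2]
E
python3 - <<'E'
from h import *
im=cv2.imread('pics/a.png')[110:225,110:450]; cv2.imwrite('pics/c0.png',cv2.resize(im,None,fx=2.3,fy=2.3,interpolation=cv2.INTER_CUBIC))
c=get_calibration('wrist'); tc=np.array(c['tool_from_camera']); print(np.round(tc,3),c['mtx'])
out=[]
for n,(p,yaw) in {'rack':((0.605,-0.23,0.42),-0.2),'slv':((0.575,0.15,0.40),0.)}.items():
    best=None
    for y in (yaw,yaw+np.pi/2,yaw-np.pi/2,yaw+np.pi):
        Rm=(Ro.from_euler('z',y)*Ro.from_euler('x',np.pi)).as_matrix()
        off=Rm@tc[:3,3]; pos=[p[0]-off[0],p[1]-off[1],p[2]]
        j=inverse_kinematics(pos,quat(y))
        if j is None: continue
        dd=np.abs(np.array(j)-current_q()).max()
        if best is None or dd<best[0]: best=(dd,j,y)
    print(n,best); movej(best[1]); T=toolT(); np.save(n+'T.npy',T)
    im=read_camera('wrist'); np.save(n+'.npy',im); out.append(im)
    nm=['rack','seat','latch_tip','staple','latch'] if n=='rack' else ['marker_mid','holder_mouth']
    for m in nm:
        for d in find_in('wrist',m)[:3]: print(m,np.round(d['xyz'],3),round(d['score'],2),np.round(wproj(T,d['xyz'])))
        if m in('rack','latch'):
            np.save(n+m+'_m.npy',trace('wrist',m)[0]['pixels'])
for i,o in enumerate(out): cv2.imwrite(f'pics/w{i}.png',cv2.resize(o[...,::-1],None,fx=1.5,fy=1.5,interpolation=cv2.INTER_CUBIC))
print(current_clock())
E
```

```text
[[ 1.     0.001  0.    -0.001]
 [-0.001  0.966  0.26  -0.066]
 [-0.    -0.26   0.966 -0.07 ]
 [ 0.     0.     0.     1.   ]] [[320.68107166   0.         259.65943425]
 [  0.         320.68107166 194.2257179 ]
 [  0.           0.           1.        ]]
rack (np.float64(0.8964928960598431), array([-6.43614747e-01,  3.42971492e-01,  1.15237790e+00, -4.44089210e-16,
        1.64624327e+00, -4.43614747e-01]), -0.2)
rack [ 0.338 -0.14   0.01 ] 0.9 [62. 82.]
rack [ 0.622 -0.211  0.008] 0.62 [269.  92.]
rack [ 0.602 -0.446  0.007] 0.61 [284. 242.]
seat [ 0.624 -0.216  0.009] 0.91 [271.  94.]
seat [ 0.605 -0.447  0.008] 0.82 [286. 243.]
seat [ 0.336 -0.14   0.005] 0.8 [63. 83.]
latch_tip [ 0.578 -0.28   0.096] 0.77 [246. 153.]
latch_tip [ 0.28  -0.18   0.052] 0.59 [ 13. 120.]
latch_tip [ 0.564 -0.467  0.041] 0.51 [264. 269.]
staple [ 0.334 -0.138  0.009] 0.92 [60. 81.]
staple [ 0.606 -0.443  0.006] 0.84 [286. 241.]
staple [ 0.622 -0.212  0.009] 0.67 [269.  92.]
latch [ 0.281 -0.181  0.053] 0.94 [ 13. 120.]
latch [ 0.578 -0.281  0.103] 0.74 [246. 155.]
latch [ 0.565 -0.466  0.039] 0.56 [265. 267.]
slv (np.float64(0.5815913654897279), array([-6.24526023e-02,  1.30711760e-01,  1.43991069e+00, -4.44089210e-16,
        1.57097021e+00, -6.24526023e-02]), 0.0)
marker_mid [0.542 0.151 0.035] 0.77 [233. 106.]
marker_mid [ 0.626 -0.003  0.022] 0.61 [294. 215.]
holder_mouth [0.626 0.158 0.056] 0.91 [300. 101.]
5.1167
```

View pics/c0.png

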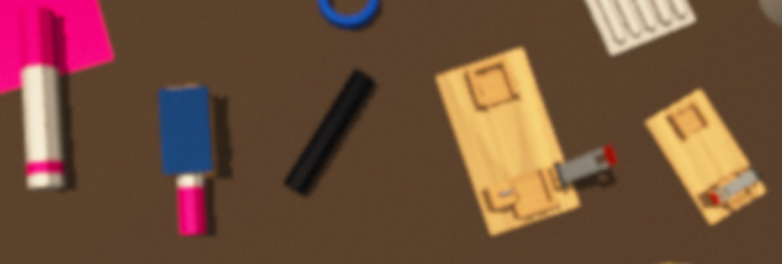

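View pics/w0.png

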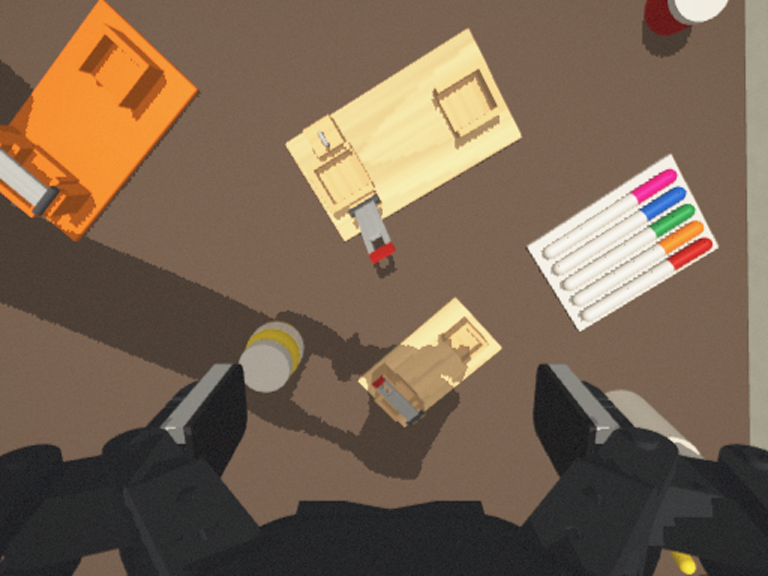

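View pics/w1.png

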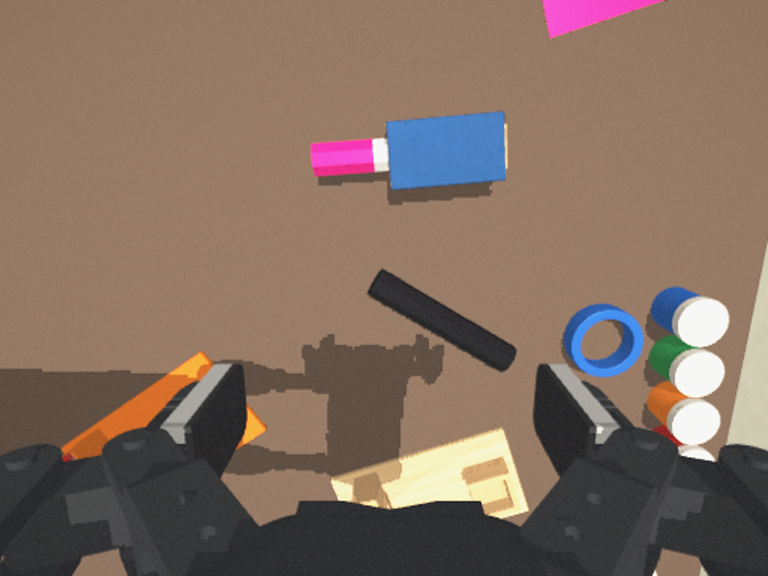

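The crop and wrist views confirm it: the sleeved marker has its cap at (312–372,157) in the 1.5x view and the roof corners are clear. The large plywood rack's board corners are at (470,29), (522,137), (345,241) and (286,144). Its hasp leans outward with the red tip at (381,255), and the staple is at (323,138).

Run:
```python
from h import *
T=np.load('rackT.npy'); c=[wray(T,np.array(p)/1.5,.008) for p in [(470,29),(522,137),(345,241),(286,144)]]
c=np.array(c); print(np.round(c,4)); print('sides',[round(np.linalg.norm(c[i]-c[(i+1)%4]),4) for i in range(4)],'ctr',c.mean(0).round(4))
ex=(c[0]+c[1]-c[2]-c[3])[:2]; print('rack yaw',np.arctan2(ex[1],ex[0]), 'from y side',np.arctan2(*( (c[0]+c[3]-c[1]-c[2])[:2]*[ -1,1])))
print('staple',wray(T,np.array((323,138))/1.5,.067))
T=np.load('slvT.npy'); im=np.load('slv.npy'); hsv=cv2.cvtColor(im,cv2.COLOR_RGB2HSV)
m=((hsv[...,0]>100)&(hsv[...,0]<120)&(hsv[...,1]>120)).astype(np.uint8)
n,l,s,_=cv2.connectedComponentsWithStats(m); k=1+np.argmax([s[i,4] if s[i,1]<130 else 0 for i in range(1,n)]); 
cn=cv2.findContours((l==k).astype(np.uint8),0,2)[0]; P=np.vstack(cn)[:,0]
W=np.array([wray(T,p,.05)[:2] for p in P],np.float32); r=cv2.minAreaRect(W*1000); print('roof',r,cv2.boxPoints(r).round(1).tolist())
m=((hsv[...,0]>155)&(hsv[...,0]<175)&(hsv[...,1]>120)).astype(np.uint8); m[:70]=0;m[130:]=0
P=np.vstack(cv2.findContours(m,0,2)[0])[:,0]; W=np.array([wray(T,p,.030)[:2] for p in P],np.float32); r=cv2.minAreaRect(W*1000); print('cap',r,cv2.boxPoints(r).round(1).tolist())
```

```text
[[ 0.6995 -0.1316  0.008 ]
 [ 0.7335 -0.2335  0.008 ]
 [ 0.5457 -0.2972  0.008 ]
 [ 0.5112 -0.1946  0.008 ]]
sides [np.float64(0.1074), np.float64(0.1983), np.float64(0.1081), np.float64(0.1985)] ctr [ 0.6225 -0.2142  0.008 ]
rack yaw 0.3251700511738884 from y side 0.3230988134820009
staple [ 0.55437496 -0.20059076  0.067     ]
roof ((623.428955078125, 158.14537048339844), (96.82549285888672, 54.67310333251953), 4.868924140930176) [[572.9000244140625, 181.3000030517578], [577.5, 126.80000305175781], [674.0, 135.0], [669.2999877929688, 189.5]]
cap ((533.9981689453125, 153.16773986816406), (54.91853332519531, 28.682451248168945), 4.064033508300781) [[505.6000061035156, 165.5], [507.6000061035156, 136.89999389648438], [562.4000244140625, 140.8000030517578], [560.4000244140625, 169.39999389648438]]
```

Run:
```python
from h import *
a=0.078; u=np.array([np.cos(a),np.sin(a)])
g=np.array([0.5285,0.1528]); q=quat(a-np.pi/2)
set_gripper(0.06,40)
move_pose([*g,0.17],q)
print(servo_line([*g,0.084],until_force=8,max_speed=.1))
set_gripper(0.0,45); print('w',current_gripper_width(),current_ft_force())
e=g-0.118*u
print(servo_line([*e,0.0845],max_speed=.08),current_ee_pos(),current_ft_force(),current_gripper_width())
print(servo_line([*e,0.0765],max_speed=.04,until_force=6),current_ee_pos())
set_gripper(0.06); hold(.3)
servo_line([*e,0.22],max_speed=.2)
servo_line([*(e-0.03*u),0.28],max_speed=.2)
T=toolT(); np.save('mT.npy',T); im=save('wrist','m.png',k=1.5); np.save('m.npy',im)
for d in find_in('wrist','marker_mid')[:3]: print(np.round(d['xyz'],3),round(d['score'],2),wproj(T,d['xyz']))
print(current_clock())
```

```text
False
w 0.02675666737657551 [-0.64682714 -0.53260329  3.45312752]
False [0.41134875 0.14358726 0.08464985] [-0.52525823 -0.03350509  0.28803602] 0.026816263026500167
True [0.41181875 0.14350726 0.0768063 ]
[0.475 0.144 0.024] 0.85 [265.00639975  77.25377095]
12.3833
```

View pics/m.png

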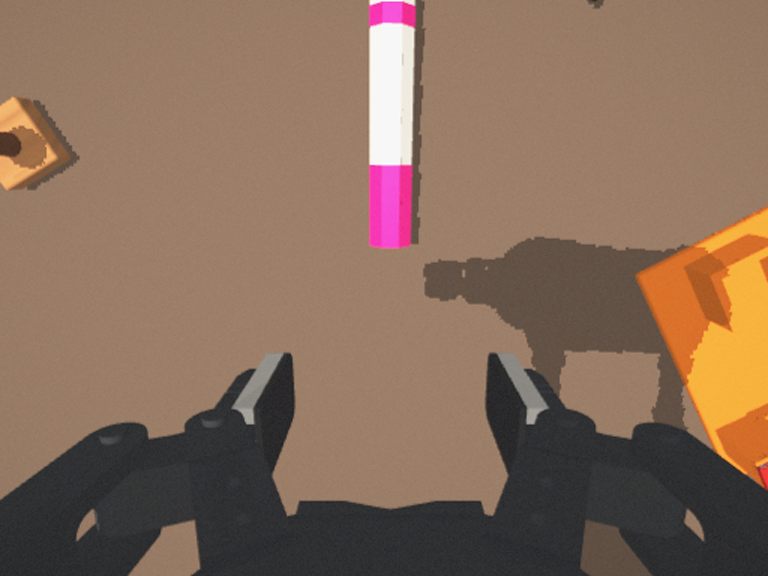

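Run:
```python
from h import *
T=np.load('mT.npy')
im=np.load('m.npy'); hsv=cv2.cvtColor(im,cv2.COLOR_RGB2HSV)
m=((hsv[...,0]>145)&(hsv[...,0]<178)&(hsv[...,1]>120)).astype(np.uint8); m[:60]=0; m[200:]=0
ys,xs=np.where(m); r=[]
for y in (115,125,135,145,155): v=xs[ys==y]; r.append((v.min(),v.max()+1,y))
print(r, ys.min(),ys.max())
E1=wray(T,(260.5,ys.max()+.5),.014); B=wray(T,(260.8,ys.min()),.028)
# axis from edges at widest height 14mm
ax=np.array([(wray(T,(l,y),.014)+wray(T,(rr,y),.014))/2 for l,rr,y in r])[:,:2]; print(ax.round(4), [round(1000*np.linalg.norm(wray(T,(l,y),.014)-wray(T,(rr,y),.014)),1) for l,rr,y in r])
print('end',E1.round(4),'bound',B.round(4))
w=np.array([(wray(T,p,.028))[:2] for p in [(260.5,13),(260.8,110)]]); d=w[0]-w[1]; print('axis',np.arctan2(d[1],d[0]),w)
```

```text
[(np.int64(246), np.int64(275), 115), (np.int64(246), np.int64(275), 125), (np.int64(246), np.int64(275), 135), (np.int64(246), np.int64(274), 145), (np.int64(246), np.int64(274), 155)] 110 165
[[0.4392 0.1457]
 [0.4293 0.1449]
 [0.4193 0.1441]
 [0.4091 0.1438]
 [0.3987 0.143 ]] [np.float64(29.4), np.float64(29.6), np.float64(29.8), np.float64(29.0), np.float64(29.3)]
end [0.3877 0.1416 0.014 ] bound [0.4442 0.1458 0.028 ]
axis 0.08268841546716052 [[0.52820505 0.15277495]
 [0.44421812 0.14581433]]
```

Run:
```python
from h import *
a=0.0827; u=np.array([np.cos(a),np.sin(a)]); c=np.array([0.4692,0.1482]); g=c+.008*u; q=quat(a-np.pi/2)
move_pose([*g,0.16],q)
print(servo_line([*g,0.0765],until_force=8,max_speed=.1))
set_gripper(0.0,45); print('w',current_gripper_width())
servo_line([*g,0.2],max_speed=.2)
b=0.324; v=np.array([np.cos(b),np.sin(b)]); s=np.array([0.6225,-0.2142])+.008*v
move_pose([*s,0.22],quat(b-np.pi/2))
hold(.2); save('scene','s.png',(120,130,330,290),3)
T=toolT(); np.save('hT.npy',T); save('wrist','hw.png',k=1.5)
print(current_ee_pos(),current_gripper_width(),current_clock())
```

```text
False
w 0.026973850254774057
[ 0.6301802  -0.21089342  0.22014687] 0.026765815916167245 16.95
```

View pics/hw.png

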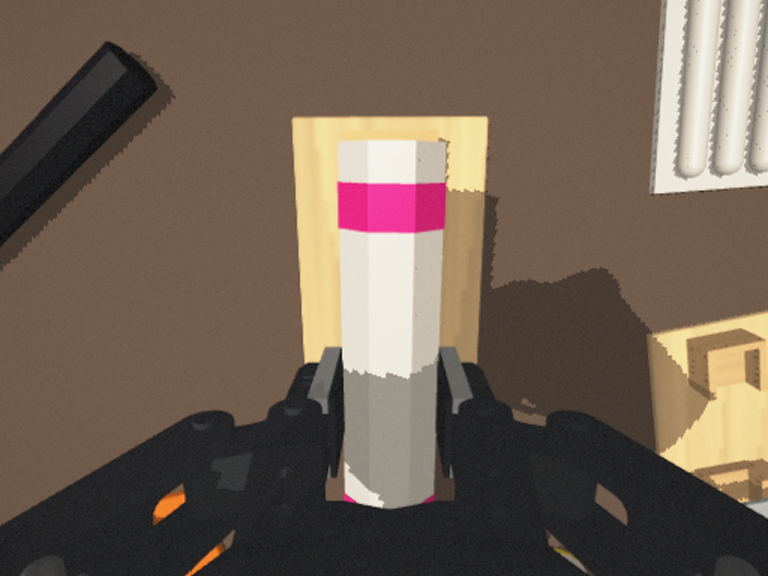

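The marker is held straight and aligned over the rack, with the far board edge at (292,117)–(487,116) and the marker tip at row 140. I'll check the alignment numerically.

Run:
```python
from h import *
T=np.load('hT.npy'); b=.324; R=np.array([[np.cos(b),np.sin(b)],[-np.sin(b),np.cos(b)]]); c0=np.array([.6225,-.2142])
for p,z in [((292,117),.008),((487.5,116.5),.008),((304,363),.008),((478,363),.008),((338,141),.1575),((446,141),.1575),((340,350),.1575),((442,350),.1575),((392,140),.1715),((392,232),.1715),((392,182),.1715)]:
    print(p,z,(1000*R@(wray(T,np.array(p)/1.5,z)[:2]-c0)).round(1))
```

```text
(292, 117) 0.008 [98.2 55.6]
(487.5, 116.5) 0.008 [ 98.6 -52.4]
(304, 363) 0.008 [-48.6  55.5]
(478, 363) 0.008 [-48.4 -54.5]
(338, 141) 0.1575 [79.6 15.2]
(446, 141) 0.1575 [ 79.7 -13.1]
(340, 350) 0.1575 [20.8 16.2]
(442, 350) 0.1575 [ 20.8 -13.9]
(392, 140) 0.1715 [79.3  1.1]
(392, 232) 0.1715 [57.6  1. ]
(392, 182) 0.1715 [69.7  1.1]
```

Run:
```python
from h import *
b=0.324; v=np.array([np.cos(b),np.sin(b)]); s=np.array([0.6225,-0.2142])+.0075*v
print(servo_line([*s,0.12],max_speed=.12,until_force=10))
print(servo_line([*s,0.0965],max_speed=.05,until_force=8),current_ee_pos(),current_ft_force())
set_gripper(0.055); hold(.4)
servo_line([*s,0.25],max_speed=.2)
# view from +x side, look at hasp
p=s-0.11*v
move_pose([*p,0.27],quat(b-np.pi/2)); T=toolT(); np.save('rT.npy',T)
im=save('wrist','r.png',k=1.5); np.save('r.npy',im)
for n in('latch_tip','marker_mid'):
  for d in find_in('wrist',n)[:3]: print(n,np.round(d['xyz'],3),round(d['score'],2),wproj(T,d['xyz'])*1.5)
print(current_clock())
```

```text
False
True [ 0.62935416 -0.21182054  0.09709256] [-1.06405953  0.26110678  4.37367333]
latch_tip [ 0.273 -0.163  0.056] 0.78 [169.65943589 562.02912508]
latch_tip [ 0.579 -0.284  0.096] 0.62 [495.60759009 216.12014668]
latch_tip [ 0.564 -0.464  0.037] 0.62 [723.13329087 314.54147677]
marker_mid [0.592 0.001 0.021] 0.81 [33.9162503 29.4259636]
marker_mid [ 0.613 -0.218  0.045] 0.78 [393.29825185 112.5089048 ]
20.775
```

View pics/r.png

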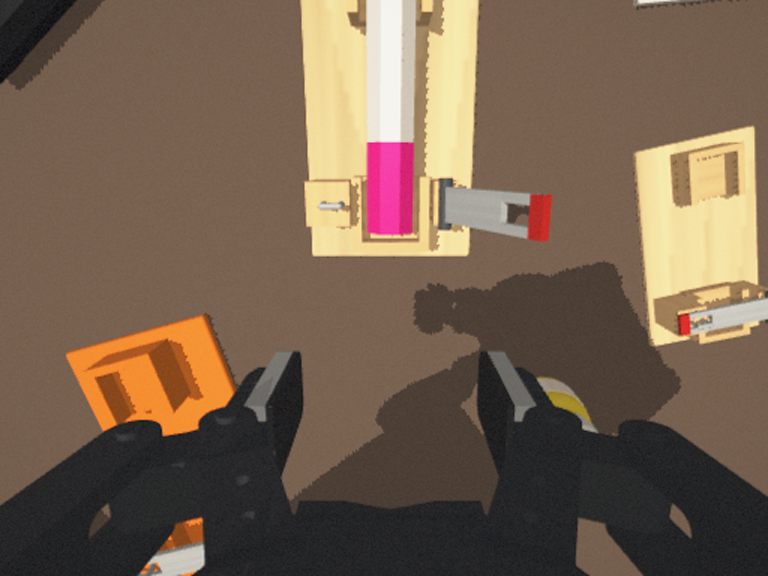

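The marker lies in both saddles, with the cap end at (390,233) inside the end wall. The hasp is still open, red tip at (540,217). I'll get its angle, then push it over with closed fingers along its arc.

Run:
```python
from h import *
b=.324; c0=np.array([.6225,-.2142]); Rm=np.array([[np.cos(b),-np.sin(b)],[np.sin(b),np.cos(b)]])
def W(x,y,z): return np.array([*(c0+Rm@np.array([x,y])),z])
T=np.load('rT.npy'); th=np.linspace(1.5,2.5,101)
px=[np.hypot(*(wproj(T,W(-.06,-.032+.078*np.cos(t),.054+.078*np.sin(t)))*1.5-[540,217])) for t in th]
t0=th[np.argmin(px)]; print('theta0',t0,min(px))
q=quat(b)
def go(y,z,**k): return servo_line(W(-.06,y,z+.073),**k)
set_gripper(0.0,30)
ys=-.032+.082*np.cos(t0)-.011-.014
move_pose(W(-.06,ys,.30),q)
print(go(ys,.100,max_speed=.15,until_force=10))
f0=np.array(current_ft_force())
print(go(-.045,.100,max_speed=.06,until_force=20), np.array(current_ft_force())-f0)
for d in (75,60,45,30,18,10):
    t=np.radians(d); ky=-.032+.048*np.cos(t)-.002*np.sin(t); kz=.054+.048*np.sin(t)+.002*np.cos(t)
    s=go(ky-.011,kz,max_speed=.06,until_force=20); print(d,s,(np.array(current_ft_force())-f0).round(1))
    if s: break
else:
    print(go(.005,.0525,max_speed=.03,until_force=10),current_ee_pos(),current_ft_force())
    hold(.3)
save('scene','e.png',(150,190,290,290),5)
print(current_clock())
```

```text
theta0 2.01 2.073658988674271
False
False [-0.04198923  0.76336282  0.43902045]
75 False [ 0.3 -0.2  1.2]
60 False [0.3 0.9 0.7]
45 False [0.1 0.1 0.8]
30 False [ 0.6 -0.3  0.8]
18 False [0.5 0.4 1.9]
10 False [-0.1  0.9  0.6]
True [ 0.56457252 -0.22899289  0.12853608] [-1.18823527 -0.15087801  6.81845075]
27.4167
```

View pics/e.png

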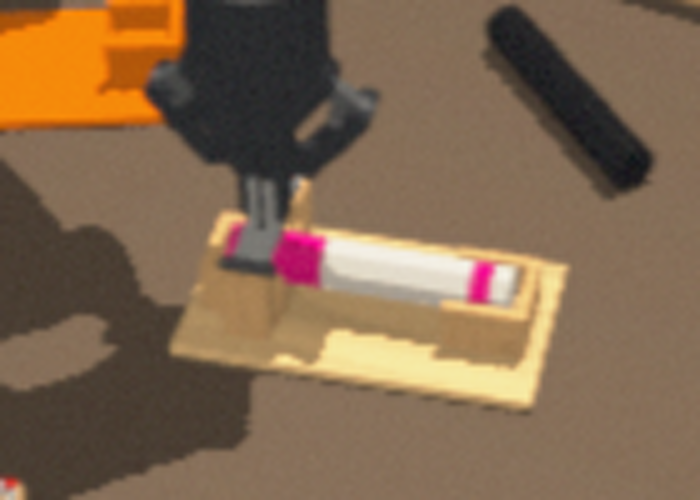

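The contact stop came at tip height 55.5 mm against 56 mm expected for the closed hasp, which agrees. I'll press once more, retreat and look.

Run:
```python
from h import *
p=np.array(current_ee_pos())
print(servo_line(p-[0,0,.003],max_speed=.02,until_force=12),current_ee_pos()); hold(.2)
servo_line([*p[:2],.26],max_speed=.2)
b=.324; v=np.array([np.cos(b),np.sin(b)]); w=np.array([-v[1],v[0]])
s=np.array([.6225,-.2142])-.05*v-.075*w
move_pose([*s,.29],quat(b)); T=toolT(); hold(.2)
im=save('wrist','f.png',(100,0,420,200),2.4)
h=np.array([.6225,-.2142])-.06*v-.032*w
c=h+.082*w
print('exp tip px crop',(wproj(T,[*c,.056])-[100,0])*2.4,'staple',(wproj(T,[*(h+.066*w),.067])-[100,0])*2.4)
for n in('latch_tip','marker_mid','latch'):
  for d in find_in('wrist',n)[:3]: print(n,np.round(d['xyz'],3),round(d['score'],2))
for n in('paint_jar','tape_roll','stamp'):
  if n=='paint_jar': read_camera('top')
  for d in find_in('top',n)[:1]: print(n,np.round(d['xyz'],3))
print('exp latch_tip',h+.08*w,current_ft_force(),current_clock())
```

```text
True [ 0.56479715 -0.22909261  0.12855238]
exp tip px crop [356.99803774  91.39364433] staple [356.33537107 134.50503154]
latch_tip [ 0.558 -0.224  0.053] 0.64
marker_mid [ 0.63  -0.211  0.046] 0.56
marker_mid [ 0.616 -0.21   0.005] 0.4
latch [ 0.556 -0.226  0.06 ] 0.84
latch [ 0.615 -0.21   0.01 ] 0.45
tape_roll [ 0.793 -0.025  0.025]
stamp [0.442 0.387 0.014]
exp latch_tip [ 0.5503405  -0.18779912] [0.40649049 0.24540418 0.1866691 ] 29.6667
```

View pics/f.png

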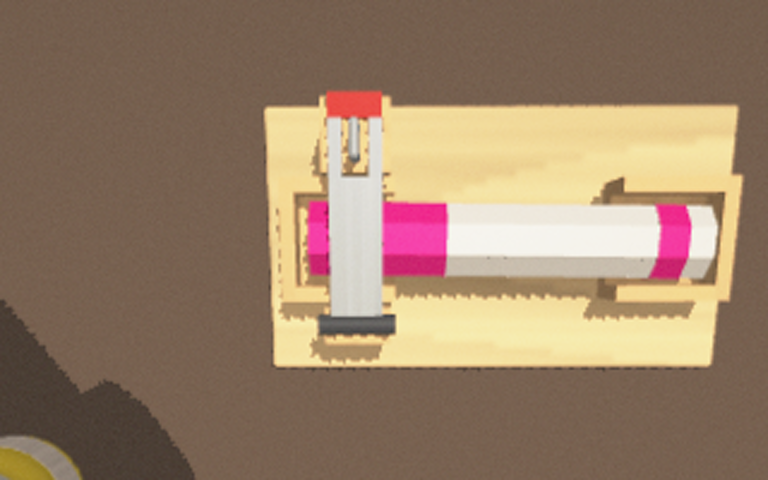

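The hasp lies across the marker with its red end at (355,92); (357,91) was predicted for closed. The staple shows through the slot, and the marker is inside both saddles' end walls.

```bash
python3 -c "
from bench import *
close_job()"
```

```text
the job is handed in; nothing more can be done
```

The job is done and handed in at about 30 s of the 72 s allowed; no verdict is reported back.

**What I did:** I drew the marker out of its sleeve by the cap and laid it flat on the table. After letting go, I took it again about 8 mm off its middle and lowered it into both saddles of the large plywood rack. I then swung the hasp over with closed fingers and pressed it home.

**Last checks:**
- **Hasp:** it stopped the fingers at 55.5 mm up, against 56 mm expected when closed. In the last wrist picture its red end is within 2 px of the closed position, and the staple shows through the slot.
- **Marker:** the last picture shows it inside both saddles, between the end walls.
- **Robot:** nothing touches it, and the force on the tool reads near zero.
- **Tape roll and stamp:** both found within 6 mm of where they started, which is about the detector's own error.
- **Paint jar:** the network did not find it in the last top view, so I have no measured position for it. The tool path was planned to stay well clear of it, and the jar shows in a corner of the last wrist picture.
- **Disagreement:** the network's "latch_tip" point in the last view was about 37 mm from the expected closed tip. It nearly matched its whole-"latch" point, so I took it for the middle of the hasp and trusted the picture.

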